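# Clamp a printing block until the torque crank clicks

### The job

Lay the printing block with the teal face between the jaws of the green bench clamp, teal side up and flat on the bed, and turn the red-handled crank clockwise until its torque clutch clicks. Stop at that click without forcing the crank through to its hard stop, let go so that the block stays clamped tight, and leave the other things on the table where they are.

Things in the scene. Friction and masses are not known exactly. Their poses are not given: they have to be found in the camera images.
- block: The block to clamp: pale wood with a teal relief face on top. 80 mm long along its own y, 50 mm wide along its x, 40 mm high, 0.13 kg more or less; hand-sawn, so its length may be 1.5 mm off. Origin at the centre of its underside, z up. Lies flat, teal side up, at the start. Either end may go to either jaw.
- block_dark: Another printing block, dark wood with a red face, same size; leave it alone.
- block_plain: Another printing block, mid-brown wood with a yellow face, same size; leave it alone.
- vise: Green bench clamp, fixed. Bed 100 mm wide along its x, from y = -95 to +165 mm, top 15 mm above the table. Origin at table height where the block's centre belongs; z up. Jaws close along its y: stop on the -y side, sliding jaw on the +y side, then a 60 x 60 mm housing, 60 mm high, centred at y = +125 mm, crank on top. The block goes in with its length (its y) along the clamp's y.
- stop: Dark steel stop block, fixed for now but set by hand within a few mm along the clamp: 60 mm wide, 20 mm thick along y, its top 42 mm above the table. Origin at the centre of its underside, on the bed; its clamping face is 10 mm from the origin towards the clamp's +y.
- jaw: Bright steel sliding jaw: 60 mm wide, 20 mm thick along y, top 42 mm above the table. Origin at the centre of its underside, on the bed; clamping face 10 mm from it towards the clamp's -y. The crank drives it to the stop, 5 mm per radian turned clockwise; it stays where left. At the start the gap is 5 to 14 mm longer than the block.
- crank_axis (a point): Point on the crank's upright axis, on top of the housing, 62 mm above the table. Carrying the handle clockwise (seen from above) round this axis closes the jaw; it takes some 1 to 2.8 rad until the jaw pinches the block.
- handle_mid (a point): Middle of the crank's red handle: upright round grip, 18 mm in diameter, 45 mm high (77 to 122 mm above the table, this point at 99.5 mm), spinning freely on its own axis, 75 mm from the crank axis, on a flat arm. At the start it is roughly on the clamp's -x side. To push it round takes 2 to 5 N while the jaw runs free, then climbs to about 8 N, where the clutch clicks.
- crank: Crank arm, dark steel, origin on the crank axis, handle along its x. At the click the arm breaks away from its spindle: the push on the handle falls from about 8 N to about three quarters 0.2 rad later and lower still after, up to a hard stop 0.45 rad past the click. Let go, the arm springs back by the angle past the click and the jaw keeps its grip.
- crank_pin (a joint): Red tell-tale pin, 10 mm in diameter, in the middle of the crank's hub; its rise in m. 0 while the clutch holds; rises as the arm breaks away (1.2 mm at 0.1 rad past the click, 2.4 mm at 0.2; 4.5 mm at 0.37 is too far; 5.4 mm at the hard stop); sinks back when the crank is let go.
- paint_pot: Teal paint pot with a white cap, 44 mm in diameter, 45 mm high; leave it alone.
- red_pot: Amber pot with a red cap, 44 mm in diameter, 45 mm high; leave it alone.
- rinse_cup: Clear empty cup, 72 mm in diameter, 65 mm high; leave it alone.

How it is judged (in metres and radians):
On the way, in this order (a step that is already met when the one before it is completed fails the run):
1. the block lies flat on the bed between the jaws, along the clamp (x of block in the frame of vise between -0.012 and 0.012 m and y of block in the frame of vise between -0.012 and 0.016 m and z of block in the frame of vise between 0.011 and 0.019 m and angle between the y axis of block and the y axis of vise, either way round below 0.15 rad and angle between block's own z axis and vertical below 0.1 rad), for 0.2 s.
2. with the block pinched between the jaws, the crank's clutch clicks (tell-tale pin up by more than 1.2 mm) (contact force between block and jaw above 8 N and contact force between block and stop above 8 N and value of joint crank_pin above 0.0012 m), for 0.05 s.
At the end, for the whole second after the job is handed in: The block lies teal side up on the clamp's bed (within 4 mm of flat down, 12 mm sideways of the middle, 0.15 rad of the clamp's direction), pressed by more than 8 N by both the jaw and the stop, at rest, with the crank let go and its tell-tale pin back down (under 0.8 mm) (all of step 1 and contact force between block and jaw above 8 N and contact force between block and stop above 8 N and value of joint crank_pin below 0.0008 m and linear speed of block below 0.01 m/s); the robot touches nothing.
It fails at once if the crank is forced past the click towards its hard stop (tell-tale pin up by more than 4.5 mm) (value of joint crank_pin above 0.0045 m).
It fails at once if another thing on the table is shifted by more than 30 mm (distance of any of block_dark, block_plain, paint_pot, red_pot, rinse_cup from where it was at the start of the episode above 0.03 m).
It also fails if it takes over 69 s, if anything falls off the work surface, if the arm or the gripper's body presses on something with over 40 N, if the wrist force passes 120 N, or if a joint passes its speed limit or range.

### The arm

A 6-joint arm with a two-finger parallel gripper is mounted at the origin on the work surface. World frame = base frame: x ahead of the robot, y to its left, z up, the work surface at z = 0. Lengths are in mm, angles in rad, forces in N, time in s.
With the tool pointing down it reaches from about 350 to 975 mm from the base axis. Payload 7.1 kg.
Tool frame: the origin (TCP) lies between the finger pads; the fingertips stand 19 mm ahead of it and the grasp point (between the pads) is the TCP; z points along the fingers, y is the line along which they close (so a half turn about z gives the same grasp; the last joint's range is limited). The gripper opens to 88 mm and grips with 3 to 60 N. Pads are 20 mm wide; open, the fingers measure 115 mm over their backs; the gripper's body (75 mm by 178 mm) begins 61 mm behind the grasp point.
Start: joints at [-1.369, 0.423, 1.63, -0, 1.089, -0.019], TCP at [136.901, -609.806, 241.675] pointing down, gripper open.
Joint ranges: [-3, 3], [-0.9, 2.11], [0.09, 2.58], [-1.31, 4.45], [0.11, 2.69], [-2.54, 2.54]. Speed limits (rad/s): [2.39, 2.39, 3.01, 3.14, 3.14, 3.14].

### API

Orientations are given as a rotation vector (axis times angle).
In Python, from workcell import ctrl gives the robot as it stands.
- The arm moves only by the tool arm_command, never from a script. Its argument "series" is a list of rows, each an object with "linear": the shift along the tool's x, y, z in m, a list of three; "turn": the turn about the tool's z in rad. A call has 1 to 10 rows; each row shifts and turns the commanded pose from where the row before left it, along the tool's axes as they then stand; what a row does not reach is not made up. A row lasts 1/10 s, in which the tool goes at most 50 mm and 8.59 degrees, less where a joint would pass 70% of its speed; a pose out of reach is approached as far as the arm can. A call with a gripper value outside its range is refused whole. "jaw" is the opening, from -1 (shut) to 1 (fully open), set as the call begins (left out, the last holds). The fingers move at their own pace and stop on an object; the grip force is fixed at half the most. Time passes only in rows, so rows that do not move let the fingers close. It gives the time, the measured TCP pose, the force, the opening and the grip force at its end, in the units of the state.
- ctrl.get_obs(): the state, without advancing time (a new reading comes with each control period).
- ctrl.get_image(name): name is "scene" or "top" or "wrist"; returns a dict with "frame" (400x640x3 uint8, blue, green, red), "fx", "fy", "cx", "cy" (pixels), "rvec" (rotation vector, rad) and "tvec" (3), from world to camera coordinates, as OpenCV has them. Camera axes: x right, y down, z forward; pixel columns grow to the right and rows downward; lengths in mm; the calibration is good to about 2 mm. The wrist camera is an equidistant fisheye: a pixel r from the principal point sees the ray r / f radians off the axis. A picture is of the moment at which its call begins. There is no depth.
- ctrl.close_job(): hands the job in; it is judged then, once.
The state is a dict: "t": time; "qpos": joint angles; "qvel": joint speeds; "joint_torque": joint torques, N m; "ee_pos": TCP position; "orientation": TCP orientation; "ft_force": force on the tool from outside, world axes, zero at the start; "moment": the same for the moment, N m; "width": finger opening in mm; "grasp_force": force on a finger pad.
Only numpy, scipy, OpenCV 4.12 (cv2) and the standard library are available. Lean on these libraries where they do the work, as an engineer would, in place of code of your own. Each camera call takes 0.05 s, during which the arm holds its last target. There are 200 camera calls.

## Working session

There is one attempt and no reset: what is moved stays moved. The work goes in short steps, Python scripts to look and compute and a tool call to move; the robot and the scene stay as the last step left them, time stands still between calls to the robot, and variables do not carry over. Pictures are saved under pics/ and viewed, at most 12 in all, crops included, and the job is handed in when it is done.

Besides the shell and the picture viewer there is one more tool, called as a command line: name --argument value ..., lists and objects as JSON in quotes. arm_command: Moves the arm, as the interface text tells. Its arguments: {"type":"object","properties":{"series":{"type":"array"},"jaw":{"type":"number"}},"required":["series"]}

```bash
ls; mkdir -p pics
cat > h.py <<'E'
import numpy as np, cv2
from workcell import ctrl
def shot(n,f):
    d=ctrl.get_image(n); cv2.imwrite(f'pics/{f}.png',d['frame']); np.save(f'pics/{f}.npy',{k:d[k] for k in d},allow_pickle=True); return d
def ray(d,uv):
    R=cv2.Rodrigues(np.array(d['rvec'],float))[0]; t=np.array(d['tvec'],float).ravel()
    x=(uv[0]-d['cx'])/d['fx']; y=(uv[1]-d['cy'])/d['fy']
    if d.get('fish'):
        r=np.hypot(x,y); v=np.array([x/r*np.sin(r),y/r*np.sin(r),np.cos(r)]) if r>1e-9 else np.array([0,0,1.])
    else: v=np.array([x,y,1.])
    return -R.T@t, R.T@v
def onz(d,uv,z):
    c,v=ray(d,uv); return c+v*(z-c[2])/v[2]
def load(f): return np.load(f'pics/{f}.npy',allow_pickle=True).item()
E
python3 - <<'E'
from h import *
for n in('scene','top','wrist'):
    d=shot(n,n+'0'); print(n,{k:np.round(d[k],3).tolist() for k in d if k!='frame'})
print(ctrl.get_obs())
E
```

```text
pics
scene {'fx': 471.356, 'fy': 471.356, 'cx': 318.834, 'cy': 199.202, 'rvec': [2.065, 0.809, -0.394], 'tvec': [-417.409, -194.193, 1667.857]}
top {'fx': 370.341, 'fy': 370.341, 'cx': 321.141, 'cy': 201.302, 'rvec': [2.131, -2.094, 0.198], 'tvec': [-14.54, 616.463, 859.981]}
wrist {'fx': 309.707, 'fy': 309.707, 'cx': 321.453, 'cy': 196.714, 'rvec': [-2.284, 1.829, 0.243], 'tvec': [-624.84, -31.015, 389.352]}
{'t': 0.15, 'qpos': array([-1.36900731e+00,  4.23647272e-01,  1.63046541e+00, -2.63082284e-05,
        1.08861628e+00, -1.89621087e-02]), 'qvel': array([ 0.00149887, -0.00182624, -0.00082347,  0.00058899, -0.00090752,
        0.00071241]), 'joint_torque': array([ 9.93524991e-04, -5.44982100e+01, -2.73919344e+01,  6.44770358e-02,
        2.04157911e-02, -6.28535440e-05]), 'ee_pos': array([ 136.81499782, -609.44166168,  241.11079247]), 'orientation': array([-3.12135075e+00, -3.45946060e-01,  1.99315817e-04]), 'ft_force': array([ 0.40992163,  0.00202355, -0.06206434]), 'moment': array([0.02400209, 0.04028327, 0.01899551]), 'grasp_force': 0.0, 'width': 87.42847068003594}
```

View pics/top0.png

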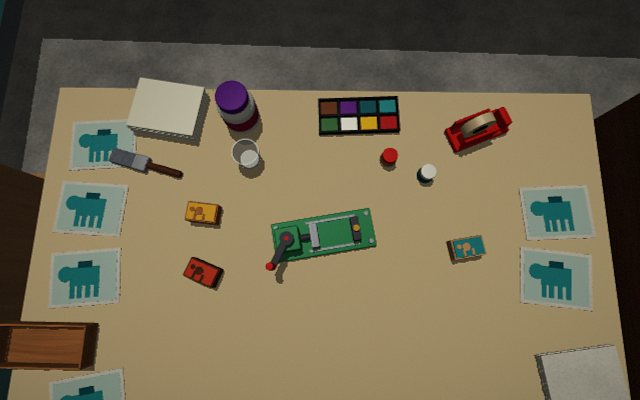

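View pics/scene0.png

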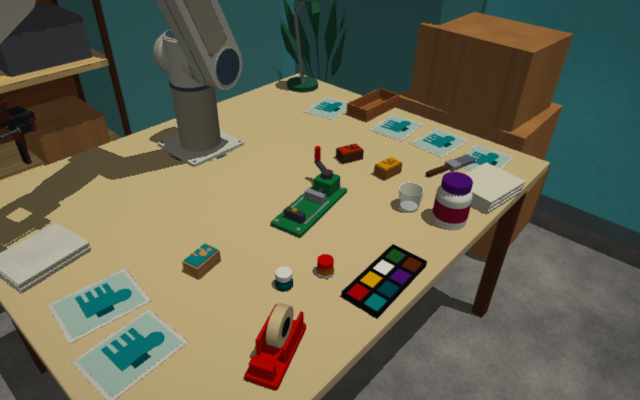

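The top view shows the clamp at about (323,235), with its housing at the left end (288,240), the crank handle at (270,267), the steel jaw at (313,234) and the dark stop at (356,230). The teal block is at (467,247). The pots are at (427,173) and (390,157), the cup is at (245,152), and the other blocks are at (203,212) and (203,272).

```bash
python3 - <<'E'
from h import *
d=load('top0'); im=d['frame']; hsv=cv2.cvtColor(im,cv2.COLOR_BGR2HSV)
def blob(lo,hi,box,z,name):
    m=cv2.inRange(hsv,np.array(lo),np.array(hi)); k=np.zeros_like(m); x0,y0,x1,y1=box; k[y0:y1,x0:x1]=m[y0:y1,x0:x1]
    k=cv2.morphologyEx(k,cv2.MORPH_CLOSE,np.ones((3,3)))
    c=max(cv2.findContours(k,0,1)[0],key=cv2.contourArea); 
    P=np.array([onz(d,p[0],z)[:2] for p in c],np.float32)
    r=cv2.minAreaRect(P); bp=cv2.boxPoints(r); e=bp[1]-bp[0],bp[2]-bp[1]; e=max(e,key=np.linalg.norm)
    print(name,'c',np.round(r[0],1),'size',np.round(r[1],1),'long dir',round(np.arctan2(e[1],e[0]),3),'px',c.reshape(-1,2).mean(0).round(1))
blob((40,80,25),(85,255,255),(255,195,390,275),15,'bed')
blob((80,80,40),(100,255,255),(440,230,495,265),40,'teal')
blob((0,120,80),(8,255,255),(255,255,285,280),122,'handle')
blob((0,0,110),(180,60,255),(295,210,330,260),42,'jaw')
print('block px corners, dark things:')
for p in [(270,267),(288,239),(467,247),(203,212),(203,272),(427,173),(390,157)]: print(p,np.round(onz(d,p,40),0))
E
python3 - <<'E'
import sys; sys.path.insert(0,'.')
import cv2
im=cv2.imread('pics/top0.png')
a=cv2.resize(im[200:290,255:385],None,fx=6,fy=6,interpolation=2)
cv2.imwrite('pics/a.png',a)
E
```

```text
bed c [539.   -9.5] size [100.1 258.3] long dir -1.386 px [317.4 235.3]
teal c [ 512.2 -369.7] size [41.  71.2] long dir -1.381 px [467.2 247. ]
handle c [455.6 110.9] size [15.5 15.8] long dir -1.552 px [268.9 265.9]
jaw c [5.409e+02 4.000e-01] size [63.8 61.6] long dir 0.184 px [315.8 228.8]
block px corners, dark things:
(270, 267) [454. 119.  40.]
(288, 239) [524.  77.  40.]
(467, 247) [ 512. -366.   40.]
(203, 212) [588. 296.  40.]
(203, 272) [439. 284.  40.]
(427, 173) [ 700. -275.   40.]
(390, 157) [ 741. -180.   40.]
```

View pics/a.png

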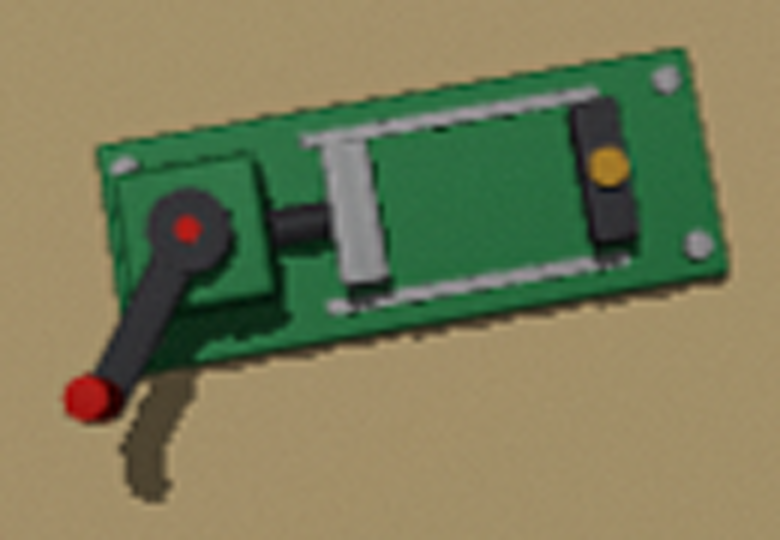

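The crop shows the jaw top face with corners near (322,140), (368,140), (390,280) and (345,285). The stop top is near (572,100), (615,98), (637,240) and (595,245), and the crank hub and pin are near (187,230). The sizes agree with the given ones (bed 100x258, crank radius 74), so I'm moving above the block.

arm_command --series '[{"linear":[0.042,-0.015,0],"turn":0},{"linear":[0.042,-0.015,0],"turn":0},{"linear":[0.042,-0.015,0],"turn":0},{"linear":[0.042,-0.015,0],"turn":0},{"linear":[0.042,-0.015,0],"turn":0},{"linear":[0.042,-0.015,0],"turn":0},{"linear":[0.042,-0.015,0],"turn":0},{"linear":[0.042,-0.015,0],"turn":0},{"linear":[0.042,-0.015,0],"turn":0},{"linear":[0.042,-0.015,0],"turn":0}]'

```text
t: 1.15
ee_pos: [515.2, -370.1, 241.5]
orientation: [-3.122, -0.346, 0.0]
ft_force: [0.3, -1.0, 1.4]
width: 88.0
grasp_force: 0.0
```

arm_command --series '[{"linear":[0,0,0],"turn":-0.149},{"linear":[0,0,0],"turn":-0.149},{"linear":[0,0,0],"turn":-0.149},{"linear":[0,0,0],"turn":-0.149},{"linear":[0,0,0],"turn":-0.149},{"linear":[0,0,0],"turn":-0.149},{"linear":[0,0,0],"turn":-0.149},{"linear":[0,0,0],"turn":-0.149},{"linear":[0,0,0],"turn":-0.149},{"linear":[0,0,0],"turn":-0.149}]'

```text
t: 2.15
ee_pos: [513.7, -371.3, 241.3]
orientation: [-2.053, -2.377, 0.0]
ft_force: [-0.2, 0.6, -0.1]
width: 87.8
grasp_force: 0.0
```

arm_command --series '[{"linear":[0,0,0],"turn":-0.05},{"linear":[0,0,0],"turn":0},{"linear":[0,0,0],"turn":0}]'

```text
t: 2.45
ee_pos: [513.7, -371.4, 241.5]
orientation: [-2.002, -2.42, 0.0]
ft_force: [0.1, 0.2, -0.1]
width: 87.7
grasp_force: 0.0
```

```bash
cat >> h.py <<'E'
def tool():
    o=ctrl.get_obs(); R=cv2.Rodrigues(np.array(o['orientation'],float))[0]; return o,R
def go(tgt,yaw=None):
    o,R=tool(); p=np.array(o['ee_pos']); l=R.T@(np.array(tgt,float)-p)
    cur=np.arctan2(R[1,1],R[0,1]); print('t',round(o['t'],2),'p',p.round(1),'yaw_y',round(cur,3),'tool shift mm',l.round(1),'turn',None if yaw is None else round((cur-yaw+np.pi)%(2*np.pi)-np.pi,3),'F',np.round(o['ft_force'],1),'w',round(o['width'],1),'gf',round(o['grasp_force'],1),'q6',round(o['qpos'][5],2))
E
python3 - <<'E'
from h import *
d=load('top0')
for n,ps in dict(jaw=[(322,140),(368,140),(390,280),(345,285)],stop=[(572,100),(615,98),(637,240),(595,245)]).items():
    for p in ps: print(n,onz(d,(255+p[0]/6,200+p[1]/6),42).round(1))
print('hub',onz(d,(255+187/6,200+230/6),80).round(1))
go([512,-370,240],0.19)
w=shot('wrist','w1'); w['fish']=1; print(ctrl.get_obs()['orientation'])
cv2.imwrite('pics/w1.png',w['frame'])
E
```

```text
jaw [563.5  26.8  42. ]
jaw [563.8   7.6  42. ]
jaw [505.7  -2.8  42. ]
jaw [503.3  15.8  42. ]
stop [582.2 -77.6  42. ]
stop [583.4 -95.7  42. ]
stop [ 524.  -104.7   42. ]
stop [521.7 -87.3  42. ]
hub [521.2  77.9  80. ]
t 2.45 p [ 513.7 -371.4  241.5] yaw_y 0.188 tool shift mm [ 1.7 -1.5  1.5] turn -0.002 F [ 0.1  0.2 -0.1] w 87.7 gf 0.0 q6 -0.83
[-2.00224154e+00 -2.42040666e+00  2.57541934e-05]
```

View pics/w1.png

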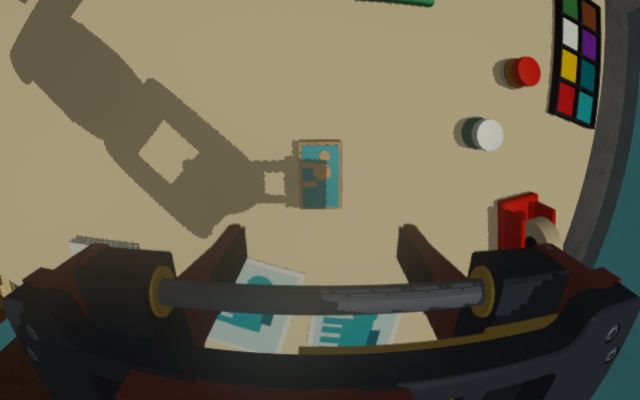

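The wrist view shows the block top with corners near (299,141), (341,141), (341,208) and (301,208). I'm refining that with masks.

Run:
```python
from h import *
w=load('w1'); w['fish']=1; hsv=cv2.cvtColor(w['frame'],cv2.COLOR_BGR2HSV)
for p in [(299,141),(341,141),(341,208),(301,208)]: print(p,onz(w,p,40).round(1))
print('centre',onz(w,(320,174.5),40).round(1), 'table yaw cam',ray(w,(320,174))[0].round(0))
k=np.zeros((400,640),np.uint8); k[130:220,290:355]=cv2.inRange(hsv,np.array((82,60,30)),np.array((105,255,255)))[130:220,290:355]
P=np.array([onz(w,p[::-1],40)[:2] for p in np.argwhere(k)],np.float32); r=cv2.minAreaRect(P);b=cv2.boxPoints(r); print('teal',r,np.round(b,1))
go([512,-370,240],0.19)
```

```text
(299, 141) [ 481.2 -335.    40. ]
(341, 141) [ 527.  -326.3   40. ]
(341, 208) [ 542.5 -402.4   40. ]
(301, 208) [ 496.8 -411.1   40. ]
centre [ 511.2 -368.1   40. ] table yaw cam [ 501. -302.  384.]
teal ((511.24615478515625, -369.9482727050781), (41.3417854309082, 71.01296997070312), 11.310925483703613) [[ 484.  -339.2]
 [ 497.9 -408.8]
 [ 538.5 -400.7]
 [ 524.6 -331.1]]
t 2.5 p [ 513.7 -371.4  241.5] yaw_y 0.189 tool shift mm [ 1.7 -1.4  1.5] turn -0.001 F [-0.1 -0.3  0.9] w 87.6 gf 0.0 q6 -0.83
```

arm_command --series '[{"linear":[0.0024,-0.0013,0.04],"turn":0},{"linear":[0,0,0.04],"turn":0},{"linear":[0,0,0.04],"turn":0},{"linear":[0,0,0.04],"turn":0},{"linear":[0,0,0.03],"turn":0},{"linear":[0,0,0.02],"turn":0},{"linear":[0,0,0],"turn":0},{"linear":[0,0,0],"turn":0}]'

```text
t: 3.3
ee_pos: [512.2, -369.4, 31.8]
orientation: [-2.001, -2.421, 0.0]
ft_force: [0.2, 0.6, 0.4]
width: 87.6
grasp_force: 0.0
```

arm_command --series '[{"linear":[0,0,0],"turn":0},{"linear":[0,0,0],"turn":0},{"linear":[0,0,0],"turn":0},{"linear":[0,0,0],"turn":0},{"linear":[0,0,0],"turn":0},{"linear":[0,0,0],"turn":0},{"linear":[0,0,0],"turn":0},{"linear":[0,0,0],"turn":0}]' --jaw -1

```text
t: 4.1
ee_pos: [512.2, -369.4, 32.0]
orientation: [2.001, 2.422, 0.0]
ft_force: [-1.0, 1.6, 5.4]
width: 49.8
grasp_force: 30.0
```

arm_command --series '[{"linear":[0,0,-0.04],"turn":0},{"linear":[0,0,-0.04],"turn":0},{"linear":[0,0,-0.04],"turn":0},{"linear":[0.034,0.0155,0],"turn":0},{"linear":[0.034,0.0155,0],"turn":0},{"linear":[0.034,0.0155,0],"turn":0},{"linear":[0.034,0.0155,0],"turn":0},{"linear":[0.034,0.0155,0],"turn":0},{"linear":[0.034,0.0155,0],"turn":0},{"linear":[0,0,0],"turn":0}]'

```text
t: 5.1
ee_pos: [565.3, -147.7, 151.2]
orientation: [-1.995, -2.425, -0.001]
ft_force: [-0.8, 0.2, -1.4]
width: 49.4
grasp_force: 30.0
```

arm_command --series '[{"linear":[0,0,0],"turn":0},{"linear":[0,0,0],"turn":0}]'

```text
t: 5.3
ee_pos: [564.7, -152.1, 151.4]
orientation: [-2.001, -2.422, 0.001]
ft_force: [-0.5, -0.2, -2.3]
width: 49.7
grasp_force: 30.0
```

Run:
```python
from h import *
go([543.3,-40,152],0.185)
w=shot('wrist','w2')
```

```text
t 5.3 p [ 564.7 -152.1  151.4] yaw_y 0.19 tool shift mm [114.1   0.2  -0.6] turn 0.005 F [-0.5 -0.2 -2.3] w 49.7 gf 30.0 q6 -0.47
```

View pics/w2.png

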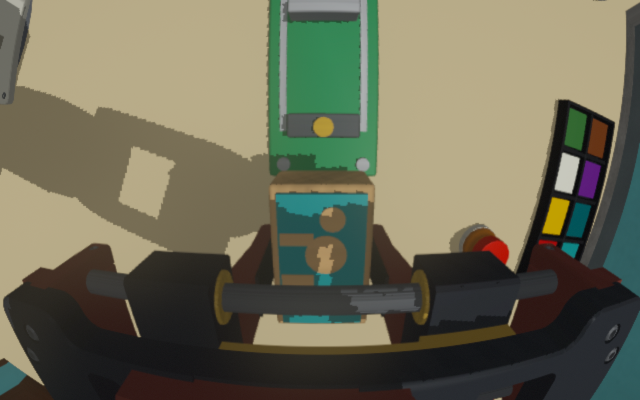

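The wrist view shows the stop's inner edge at about row 113, columns 287–360, and the jaw's face at about rows 12–20. The held block's near end edge is at about row 185 (top) and row 173 (bottom), columns 271–375.

Run:
```python
from h import *
w=load('w2'); w['fish']=1
o=np.array([545.4,-43.9]); ex=np.array([.983,.185]); ey=np.array([-.185,.983])
def vf(p): q=p[:2]-o; return np.round([q@ex,q@ey],1)
print('cam',ray(w,(320,200))[0].round(1))
g=cv2.cvtColor(w['frame'],cv2.COLOR_BGR2GRAY).astype(int)
for c in (300,345): print(c,g[0:40:1,c].tolist(), g[105:145,c].tolist())
print(g[20,255:395:1].tolist())
for n,p,z in [('stopL',(287,113),42),('stopR',(360,113),42),('jawtopL',(287,12),42),('jawtopR',(360,12),42),('jawbotL',(287,20),15),('jawbotR',(360,20),15),
 ('bedL',(269,170),15),('bedR',(377,170),15),('bedL2',(269,60),15),('bedR2',(379,60),15),
 ('blkTL',(275,192),159.4),('blkTR',(371,192),159.4),('blkTL',(271,185),159.4),('blkTR',(375,185),159.4),('blkBL',(276,174),119.4),('blkBR',(371,174),119.4)]: print(n,p,vf(onz(w,p,z)))
print('tcp',vf(np.array([564.7,-152.1])))
```

```text
cam [551.9 -83.  294.1]
300 [148, 148, 151, 154, 156, 155, 155, 156, 155, 152, 137, 116, 87, 72, 70, 72, 71, 71, 72, 72, 70, 71, 97, 102, 102, 102, 102, 102, 102, 102, 102, 102, 102, 102, 102, 102, 102, 102, 103, 102] [104, 104, 104, 104, 104, 103, 103, 96, 83, 83, 87, 88, 88, 88, 87, 86, 86, 86, 86, 86, 86, 86, 86, 85, 85, 85, 86, 85, 85, 85, 81, 77, 81, 99, 103, 103, 103, 103, 103, 103]
345 [151, 150, 153, 157, 160, 160, 161, 161, 161, 159, 146, 122, 91, 71, 68, 69, 69, 70, 70, 70, 69, 70, 99, 103, 103, 104, 104, 104, 104, 104, 105, 105, 104, 104, 105, 104, 105, 105, 105, 105] [109, 110, 110, 111, 111, 110, 110, 105, 93, 83, 90, 93, 92, 92, 91, 91, 90, 91, 91, 92, 91, 91, 91, 91, 91, 90, 90, 91, 91, 91, 88, 80, 79, 104, 110, 110, 111, 111, 110, 111]
[171, 171, 171, 171, 171, 171, 171, 171, 171, 171, 171, 170, 167, 132, 97, 90, 96, 100, 100, 100, 100, 101, 100, 100, 105, 123, 150, 122, 103, 100, 99, 93, 78, 68, 67, 68, 70, 72, 73, 75, 74, 71, 70, 70, 70, 70, 69, 70, 69, 69, 69, 71, 72, 68, 69, 68, 69, 68, 67, 68, 68, 67, 67, 68, 69, 68, 68, 68, 69, 66, 67, 66, 67, 66, 67, 67, 67, 67, 68, 67, 67, 66, 67, 68, 67, 68, 69, 70, 68, 67, 69, 69, 68, 69, 72, 73, 73, 73, 74, 77, 80, 90, 100, 104, 110, 134, 164, 166, 164, 163, 162, 159, 131, 108, 104, 104, 104, 104, 104, 104, 104, 101, 107, 135, 167, 171, 171, 171, 171, 171, 171, 171, 171, 171, 171, 171, 172, 171, 171, 171]
stopL (287, 113) [-29.2 -37.6]
stopR (360, 113) [ 29.8 -37.4]
jawtopL (287, 12) [-29.7  48.3]
jawtopR (360, 12) [29.8 48.6]
jawbotL (287, 20) [-32.7  49.7]
jawbotR (360, 20) [33. 50.]
bedL (269, 170) [-49.7 -89.4]
bedR (377, 170) [ 50.  -89.1]
bedL2 (269, 60) [-48.6  11.8]
bedR2 (379, 60) [50.  12.3]
blkTL (275, 192) [-22.  -73.8]
blkTR (371, 192) [ 21.4 -73.7]
blkTL (271, 185) [-23.8 -70.6]
blkTR (375, 185) [ 23.1 -70.4]
blkBL (276, 174) [-27.4 -73.2]
blkBR (371, 174) [ 27.6 -73. ]
tcp [  -1.  -109.9]
```

arm_command --series '[{"linear":[0.029,0.001,0],"turn":0},{"linear":[0.029,0,0],"turn":0},{"linear":[0.029,0,0],"turn":0},{"linear":[0.029,0,0],"turn":0},{"linear":[0,0,0.035],"turn":0},{"linear":[0,0,0.035],"turn":0},{"linear":[0,0,0],"turn":0},{"linear":[0,0,0],"turn":0}]'

```text
t: 6.15
ee_pos: [543.7, -38.2, 81.6]
orientation: [-2.002, -2.42, 0.001]
ft_force: [0.4, -0.2, -1.5]
width: 50.0
grasp_force: 30.0
```

Run:
```python
from h import *
go([544.3,-38,47.5],0.186)
w=shot('wrist','w3')
t=shot('top','t3')
a=np.vstack([cv2.resize(w['frame'][60:330,240:410],None,fx=2,fy=2)[:540]]); b=cv2.resize(t['frame'][195:275,285:385],None,fx=4,fy=4,interpolation=2)
c=np.zeros((540,a.shape[1]+b.shape[1],3),np.uint8); c[:a.shape[0],:a.shape[1]]=a; c[:b.shape[0],a.shape[1]:]=b
cv2.imwrite('pics/c3.png',c)
```

```text
t 6.15 p [543.7 -38.2  81.6] yaw_y 0.189 tool shift mm [ 0.1  0.7 34.1] turn 0.003 F [ 0.4 -0.2 -1.5] w 50.0 gf 30.0 q6 -0.28
```

View pics/c3.png

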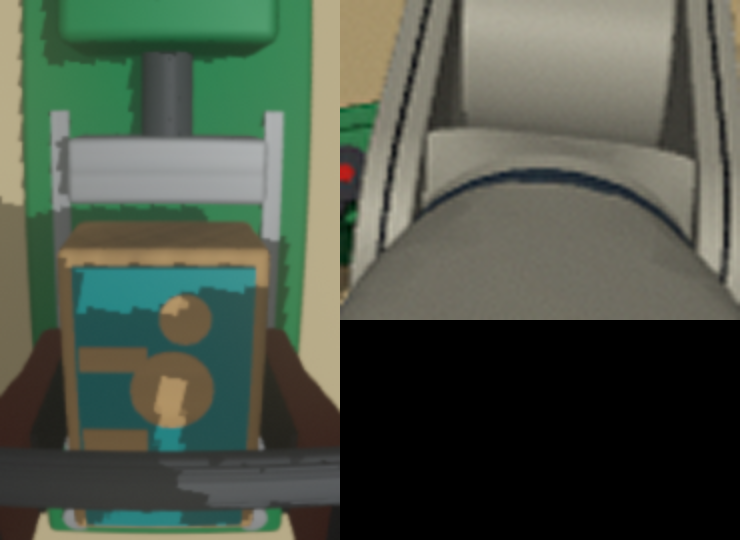

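In the crop, the jaw's clamping edge is at crop row 203 (image row 161.5). The block end's top edge is at crop row 250 (185), its bottom edge at 224 (172), and its rear top edge at about 526 (323). The top camera is occluded by the arm.

Run:
```python
from h import *
w=load('w3'); w['fish']=1
o=np.array([545.4,-43.9]); ex=np.array([.983,.185]); ey=np.array([-.185,.983])
def vf(p): q=p[:2]-o; return np.round([q@ex,q@ey],1)
for n,p,z in [('jawL',(274,161.5),42),('jawR',(373,161.5),42),('blkT',(320,185),89.6),('blkB',(320,172),49.6),('blkTL',(270,185),89.6),('blkTR',(374,185),89.6),('rear',(320,323),89.6)]: print(n,p,vf(onz(w,p,z)))
print('tcp',vf(np.array([543.7,-38.2])))
```

```text
jawL (274, 161.5) [-29.1  48.8]
jawR (373, 161.5) [30.3 49. ]
blkT (320, 185) [-1.1 45.3]
blkB (320, 172) [-1.4 43.8]
blkTL (270, 185) [-23.7  45.3]
blkTR (374, 185) [23.2 45.4]
rear (320, 323) [ -1.1 -30.8]
tcp [-0.6  5.9]
```

Run:
```python
from h import *
w=load('w3'); s=shot('scene','s3')
import cv2
R=cv2.Rodrigues(np.array(s['rvec']))[0]
print(cv2.projectPoints(np.array([[545.,-44,40]]),s['rvec'],s['tvec'],np.array([[s['fx'],0,s['cx']],[0,s['fy'],s['cy']],[0,0,1]]),None)[0])
cv2.imwrite('pics/c4.png',cv2.resize(s['frame'][150:250,255:365],None,fx=6,fy=6,interpolation=2))
```

```text
[[[303.5024975  202.83713817]]]
```

View pics/c4.png

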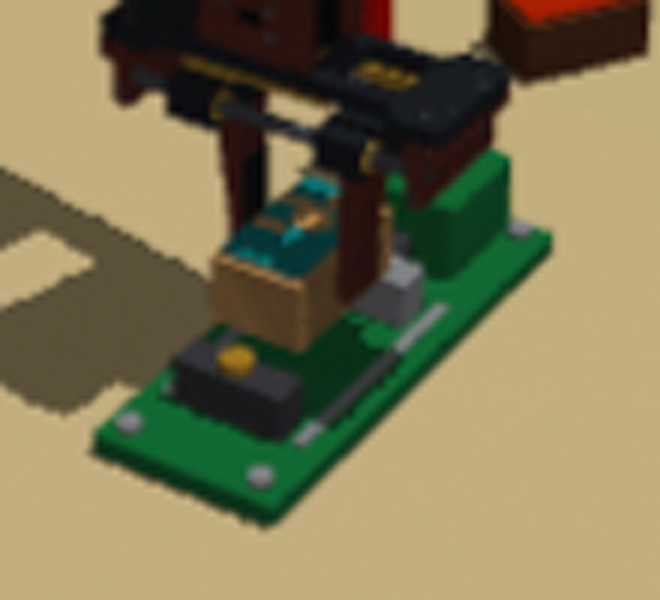

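The scene crop shows the block's near bottom corner at crop (303,352) and left corner at (212,312). The stop's inner top corners are at about (302,378) and (207,335).

Run:
```python
from h import *
w=load('s3')
o=np.array([545.4,-43.9]); ex=np.array([.983,.185]); ey=np.array([-.185,.983])
def vf(p): q=p[:2]-o; return np.round([q@ex,q@ey],1)
for n,p,z in [('blkBR',(303,352),49.6),('blkBL',(214,312),49.6),('blkTR',(303,287),89.6),('blkTL',(213,260),89.6),('stopIR',(302,378),42),('stopIL',(207,335),42),('stopOL',(175,357),42),('stopOR',(282,406),42)]: print(n,p,vf(onz(w,(255+p[0]/6-.5+.08,150+p[1]/6-.5+.08),z)))
```

```text
blkBR (303, 352) [ 24.2 -29.8]
blkBL (214, 312) [-27.3 -26.2]
blkTR (303, 287) [ 27.1 -34.3]
blkTL (213, 260) [-18.4 -38.8]
stopIR (302, 378) [ 29.  -38.1]
stopIL (207, 335) [-25.8 -34.3]
stopOL (175, 357) [-28.4 -56.4]
stopOR (282, 406) [ 32.8 -60.4]
```

arm_command --series '[{"linear":[0.0008,0.0005,0],"turn":0},{"linear":[0,0,0.008],"turn":0},{"linear":[0,0,0.008],"turn":0},{"linear":[0,0,0.008],"turn":0},{"linear":[0,0,0.006],"turn":0},{"linear":[0,0,0],"turn":0},{"linear":[0,0,0],"turn":0}]'

```text
t: 7.0
ee_pos: [544.2, -36.4, 51.3]
orientation: [-2.0, -2.422, 0.001]
ft_force: [-0.5, -0.1, -2.2]
width: 50.1
grasp_force: 30.0
```

arm_command --series '[{"linear":[0,0,0.0025],"turn":0},{"linear":[0,0,0.0015],"turn":0},{"linear":[0,0,0],"turn":0},{"linear":[0,0,0],"turn":0}]'

```text
t: 7.4
ee_pos: [544.4, -36.5, 47.8]
orientation: [2.001, 2.422, 0.0]
ft_force: [0.4, -0.2, -1.3]
width: 50.0
grasp_force: 30.0
```

arm_command --series '[{"linear":[0,0,0.0008],"turn":0},{"linear":[0,0,0],"turn":0},{"linear":[0,0,0],"turn":0}]'

```text
t: 7.7
ee_pos: [544.5, -36.5, 47.0]
orientation: [2.001, 2.422, 0.0]
ft_force: [0.0, -0.2, 0.0]
width: 49.7
grasp_force: 30.0
```

arm_command --series '[{"linear":[0,0,0],"turn":0},{"linear":[0,0,0],"turn":0},{"linear":[0,0,0],"turn":0},{"linear":[0,0,0],"turn":0}]' --jaw 0.45

```text
t: 8.1
ee_pos: [544.4, -36.5, 46.9]
orientation: [2.001, 2.422, 0.0]
ft_force: [0.3, -0.3, -0.0]
width: 63.9
grasp_force: 0.0
```

arm_command --series '[{"linear":[0,0,-0.02],"turn":0},{"linear":[0,0,-0.04],"turn":0},{"linear":[0,0,-0.045],"turn":0},{"linear":[0,0,-0.045],"turn":0},{"linear":[0,0,0],"turn":0},{"linear":[0,0,0],"turn":0}]'

```text
t: 8.7
ee_pos: [544.8, -36.5, 197.9]
orientation: [1.999, 2.421, 0.002]
ft_force: [0.2, -0.4, -0.2]
width: 63.7
grasp_force: 0.0
```

Run:
```python
from h import *
go([455.6,110.9,197],1.125)
w=shot('wrist','w5')
cv2.imwrite('pics/w5.png',w['frame'])
```

```text
t 8.7 p [544.8 -36.5 197.9] yaw_y 0.19 tool shift mm [161.6 -59.7   0.6] turn -0.935 F [ 0.2 -0.4 -0.2] w 63.7 gf 0.0 q6 -0.28
```

View pics/w5.png

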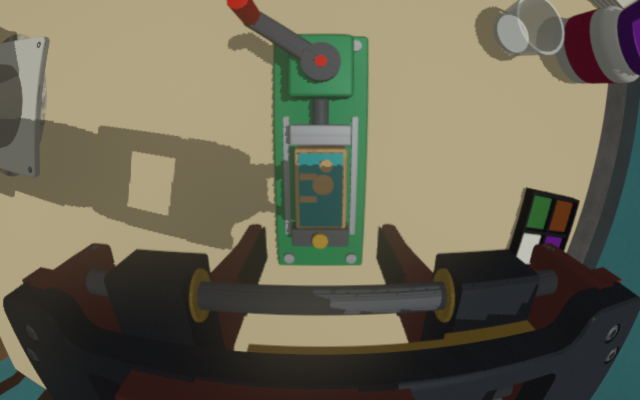

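The block sits between the jaw at row 135 and the stop at row 238. The hub pin is at (321,61) and the handle top is near (237,2). Next I go over the handle.

arm_command --series '[{"linear":[0.0404,-0.0149,0],"turn":0},{"linear":[0.0404,-0.0149,0],"turn":0},{"linear":[0.0404,-0.0149,0],"turn":0},{"linear":[0.0404,-0.0149,0],"turn":0},{"linear":[0,0,0],"turn":-0.13},{"linear":[0,0,0],"turn":-0.13},{"linear":[0,0,0],"turn":-0.13},{"linear":[0,0,0],"turn":-0.13},{"linear":[0,0,0],"turn":-0.13},{"linear":[0,0,0],"turn":-0.13}]' --jaw 1

```text
t: 9.75
ee_pos: [453.9, 110.7, 194.8]
orientation: [-0.92, -3.0, 0.003]
ft_force: [-0.1, -0.5, -0.5]
width: 87.9
grasp_force: 0.0
```

arm_command --series '[{"linear":[0,0,0],"turn":-0.13},{"linear":[0,0,0],"turn":0},{"linear":[0,0,0],"turn":0}]'

```text
t: 10.05
ee_pos: [454.5, 110.8, 195.6]
orientation: [-0.737, -3.051, 0.002]
ft_force: [-0.3, 0.1, 0.8]
width: 87.8
grasp_force: 0.0
```

Run:
```python
from h import *
w5=load('w5'); w5['fish']=1
print('pin wrist5 z80,84',onz(w5,(321,61),80).round(1),onz(w5,(321,61),84).round(1))
go([455.6,110.9,106],1.125)
w=shot('wrist','w6'); w['fish']=1
hsv=cv2.cvtColor(w['frame'],cv2.COLOR_BGR2HSV); m=cv2.inRange(hsv,np.array((0,150,60)),np.array((6,255,255)))|cv2.inRange(hsv,np.array((174,150,60)),np.array((180,255,255)))
n,l,s,c=cv2.connectedComponentsWithStats(m)
for i in range(1,n):
    if s[i,4]>15: print(s[i],c[i].round(1),onz(w,c[i],122).round(1),onz(w,c[i],82).round(1))
cv2.imwrite('pics/w6.png',w['frame'])
```

```text
pin wrist5 z80,84 [522.8  77.7  80. ] [522.9  77.   84. ]
t 10.05 p [454.5 110.8 195.6] yaw_y 1.097 tool shift mm [-1.1  0.7 89.6] turn -0.028 F [-0.3  0.1  0.8] w 87.8 gf 0.0 q6 -0.88
[310 202  23  22 358] [321.2 213.1] [454.2 110.1 122. ] [465.6 104.   82. ]
[320 269  11   9  76] [324.7 273. ] [499.9  89.7 122. ] [519.7  79.8  82. ]
```

View pics/w6.png

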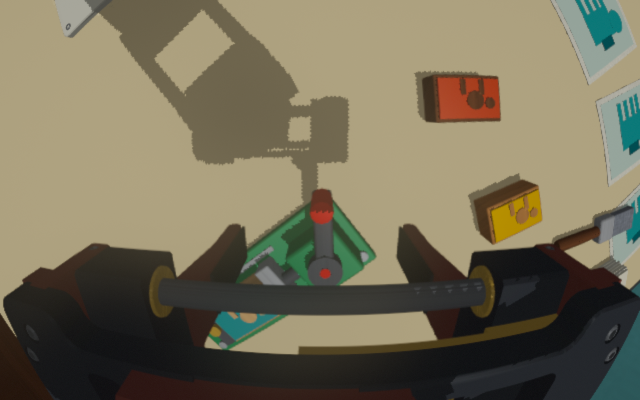

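The handle top is at about (321,213), between the open fingers and just ahead of the bar. It casts to (454,110), which matches the top view. I'm descending and gripping.

arm_command --series '[{"linear":[0,0,0.03],"turn":0},{"linear":[0,0,0.03],"turn":0},{"linear":[0,0,0.02],"turn":0},{"linear":[0,0,0.011],"turn":0},{"linear":[0,0,0],"turn":0}]'

```text
t: 10.6
ee_pos: [454.3, 110.7, 104.5]
orientation: [-0.734, -3.052, 0.002]
ft_force: [0.9, 0.2, -0.3]
width: 87.8
grasp_force: 0.0
```

arm_command --series '[{"linear":[0,0,0],"turn":0},{"linear":[0,0,0],"turn":0},{"linear":[0,0,0],"turn":0},{"linear":[0,0,0],"turn":0},{"linear":[0,0,0],"turn":0},{"linear":[0,0,0],"turn":0},{"linear":[0,0,0],"turn":0},{"linear":[0,0,0],"turn":0}]' --jaw -1

```text
t: 11.4
ee_pos: [455.3, 110.9, 105.9]
orientation: [0.733, 3.055, -0.0]
ft_force: [0.3, -0.5, 0.6]
width: 27.1
grasp_force: 0.0
```

```bash
cat >> h.py <<'E'
C=np.array([521.7,78.3])
def st(C=C):
    o,R=tool(); p=np.array(o['ee_pos']); d=p[:2]-C; r=np.hypot(*d); a=np.arctan2(d[1],d[0]); y=np.arctan2(R[1,1],R[0,1])
    rr=d/r; tt=np.array([rr[1],-rr[0]]); F=np.array(o['ft_force'])
    print('t %.2f r %.1f ang %.3f yaw %.3f  tilt(yaw-ang) %.3f Frad %.1f Ftan(cw+) %.1f Fz %.1f w %.1f gf %.1f q6 %.2f'%(o['t'],r,a,y,y-a,F[:2]@rr,F[:2]@tt,F[2],o['width'],o['grasp_force'],o['qpos'][5])); return o,R,p,a,y
E
python3 - <<'E'
from h import *
st(); go([454.5,110.8,105],1.125)
E
```

```text
t 11.40 r 74.0 ang 2.685 yaw 1.100  tilt(yaw-ang) -1.585 Frad -0.5 Ftan(cw+) -0.3 Fz 0.6 w 27.1 gf 0.0 q6 -0.89
t 11.4 p [455.3 110.9 105.9] yaw_y 1.1 tool shift mm [ 0.6 -0.5  0.9] turn -0.025 F [ 0.3 -0.5  0.6] w 27.1 gf 0.0 q6 -0.89
```

arm_command --series '[{"linear":[0,0,0],"turn":0},{"linear":[0,0,0],"turn":0},{"linear":[0,0,0],"turn":0},{"linear":[0,0,0],"turn":0}]'

```text
t: 11.8
ee_pos: [455.1, 110.8, 105.8]
orientation: [-0.732, -3.055, 0.001]
ft_force: [-1.3, -2.1, 0.6]
width: 17.3
grasp_force: 30.0
```

arm_command --series '[{"linear":[-0.0001,0.0037,0],"turn":0.05},{"linear":[-0.0001,0.0037,0],"turn":0.05},{"linear":[-0.0001,0.0037,0],"turn":0.05},{"linear":[-0.0001,0.0037,0],"turn":0.05},{"linear":[-0.0001,0.0037,0],"turn":0.05},{"linear":[-0.0001,0.0037,0],"turn":0.05}]'

```text
t: 12.4
ee_pos: [466.8, 128.6, 105.6]
orientation: [-1.183, -2.908, 0.003]
ft_force: [-3.5, -2.6, 3.5]
width: 17.7
grasp_force: 30.0
```

Run:
```python
from h import *
st()
```

```text
t 12.40 r 74.4 ang 2.399 yaw 0.798  tilt(yaw-ang) -1.601 Frad 0.8 Ftan(cw+) -4.3 Fz 3.5 w 17.7 gf 30.0 q6 -0.55
```

arm_command --series '[{"linear":[-0.0002,0.0045,0],"turn":0.06},{"linear":[-0.0002,0.0045,0],"turn":0.06},{"linear":[-0.0001,0.0045,0],"turn":0.06},{"linear":[-0.0001,0.0045,0],"turn":0.06},{"linear":[-0.0001,0.0045,0],"turn":0.06},{"linear":[-0.0001,0.0045,0],"turn":0.06},{"linear":[-0.0001,0.0045,0],"turn":0.06},{"linear":[-0.0001,0.0045,0],"turn":0.06},{"linear":[-0.0001,0.0045,0],"turn":0.06}]'

```text
t: 13.3
ee_pos: [501.0, 150.1, 105.7]
orientation: [-1.917, -2.485, 0.003]
ft_force: [-6.0, 3.9, 5.0]
width: 17.4
grasp_force: 30.0
```

Run:
```python
from h import *
st()
```

```text
t 13.30 r 74.7 ang 1.851 yaw 0.257  tilt(yaw-ang) -1.595 Frad 5.4 Ftan(cw+) -4.7 Fz 5.0 w 17.4 gf 30.0 q6 0.01
```

arm_command --series '[{"linear":[0.0003,0.0037,0],"turn":0.05},{"linear":[0.0001,0.0037,0],"turn":0.05},{"linear":[0,0.0037,0],"turn":0.05},{"linear":[-0.0001,0.0037,0],"turn":0.05},{"linear":[-0.0001,0.0037,0],"turn":0.05}]'

```text
t: 13.8
ee_pos: [519.7, 153.2, 105.7]
orientation: [-2.211, -2.228, 0.002]
ft_force: [-4.5, 4.1, 3.5]
width: 17.8
grasp_force: 30.0
```

Run:
```python
from h import *
st()
```

```text
t 13.80 r 74.9 ang 1.598 yaw 0.007  tilt(yaw-ang) -1.590 Frad 4.2 Ftan(cw+) -4.4 Fz 3.5 w 17.8 gf 30.0 q6 0.25
```

arm_command --series '[{"linear":[0.0002,0.003,0],"turn":0.04},{"linear":[0,0.003,0],"turn":0.04},{"linear":[0,0.003,0],"turn":0.04}]'

```text
t: 14.1
ee_pos: [528.8, 153.1, 105.7]
orientation: [-2.341, -2.092, 0.002]
ft_force: [-3.2, 3.6, 3.7]
width: 17.6
grasp_force: 30.0
```

arm_command --series '[{"linear":[0,0.003,0],"turn":0.04},{"linear":[0,0.003,0],"turn":0.04}]'

```text
t: 14.3
ee_pos: [533.7, 152.4, 105.6]
orientation: [-2.422, -1.996, 0.004]
ft_force: [-7.8, 7.0, 5.3]
width: 17.1
grasp_force: 30.0
```

Run:
```python
from h import *
st()
```

```text
t 14.30 r 75.1 ang 1.410 yaw -0.192  tilt(yaw-ang) -1.602 Frad 5.7 Ftan(cw+) -8.8 Fz 5.3 w 17.1 gf 30.0 q6 0.45
```

arm_command --series '[{"linear":[0,0,0],"turn":0},{"linear":[0,0,0],"turn":0}]'

```text
t: 14.5
ee_pos: [533.8, 152.5, 105.6]
orientation: [-2.42, -1.998, 0.004]
ft_force: [-7.9, 5.5, 4.6]
width: 17.3
grasp_force: 30.0
```

Run:
```python
from h import *
st()
```

```text
t 14.50 r 75.2 ang 1.409 yaw -0.191  tilt(yaw-ang) -1.600 Frad 4.1 Ftan(cw+) -8.7 Fz 4.6 w 17.3 gf 30.0 q6 0.44
```

arm_command --series '[{"linear":[0.0001,0.0022,0],"turn":0.03},{"linear":[0,0,0],"turn":0}]'

```text
t: 14.7
ee_pos: [536.0, 152.1, 105.6]
orientation: [-2.451, -1.96, 0.004]
ft_force: [-7.2, 5.7, 3.6]
width: 17.5
grasp_force: 30.0
```

Run:
```python
from h import *
st()
```

```text
t 14.70 r 75.2 ang 1.379 yaw -0.221  tilt(yaw-ang) -1.600 Frad 4.3 Ftan(cw+) -8.2 Fz 3.6 w 17.5 gf 30.0 q6 0.47
```

arm_command --series '[{"linear":[0.0001,0.0022,0],"turn":0.03},{"linear":[0,0,0],"turn":0}]'

```text
t: 14.9
ee_pos: [538.3, 151.6, 105.6]
orientation: [-2.48, -1.924, 0.004]
ft_force: [-7.5, 4.3, 4.1]
width: 17.5
grasp_force: 30.0
```

Run:
```python
from h import *
st(); w=shot('wrist','w7')
hsv=cv2.cvtColor(w['frame'],cv2.COLOR_BGR2HSV); m=cv2.inRange(hsv,np.array((0,150,60)),np.array((6,255,255)))|cv2.inRange(hsv,np.array((174,150,60)),np.array((180,255,255)))
n,l,s,c=cv2.connectedComponentsWithStats(m); w['fish']=1
for i in range(1,n):
    if s[i,4]>15: print(s[i],c[i].round(1),onz(w,c[i],82).round(1))
```

```text
t 14.90 r 75.2 ang 1.349 yaw -0.251  tilt(yaw-ang) -1.600 Frad 2.5 Ftan(cw+) -8.2 Fz 4.1 w 17.5 gf 30.0 q6 0.50
[ 303  224   37   62 1869] [320.8 256. ] [535.4 141.1  82. ]
[318 328  15  12 143] [325.2 333.5] [523.2  82.1  82. ]
```

arm_command --series '[{"linear":[0.0001,0.0022,0],"turn":0.03},{"linear":[0,0,0],"turn":0}]'

```text
t: 15.15
ee_pos: [540.5, 151.1, 105.6]
orientation: [-2.509, -1.886, 0.004]
ft_force: [-5.6, 4.2, 3.6]
width: 17.2
grasp_force: 30.0
```

Run:
```python
from h import *
st(); w=shot('wrist','w8'); cv2.imwrite('pics/w8c.png',cv2.resize(w['frame'][150:390,200:440],None,fx=2.4,fy=2.4))
```

```text
t 15.15 r 75.2 ang 1.319 yaw -0.281  tilt(yaw-ang) -1.600 Frad 2.7 Ftan(cw+) -6.5 Fz 3.6 w 17.2 gf 30.0 q6 0.53
```

View pics/w8c.png

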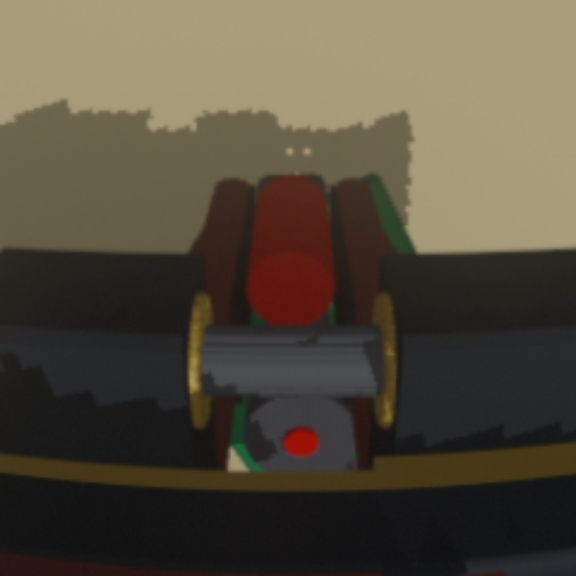

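The view shows the red handle gripped at about (320,270 full image) and the pin clear of the bar at about (325,334). The force has fallen from 8.7 N to 6.5 N, so the click has occurred within the last 0.15 rad. I'm going a bit further and tracking the pin.

arm_command --series '[{"linear":[0.0001,0.0022,0],"turn":0.03},{"linear":[0,0.0022,0],"turn":0.03},{"linear":[0,0,0],"turn":0},{"linear":[0,0,0],"turn":0}]'

```text
t: 15.6
ee_pos: [544.9, 149.9, 105.6]
orientation: [-2.564, -1.812, 0.004]
ft_force: [-4.5, 3.9, 3.0]
width: 17.3
grasp_force: 30.0
```

```bash
cat >> h.py <<'E'
def pin(f):
    w=load(f); w['fish']=1; hsv=cv2.cvtColor(w['frame'],cv2.COLOR_BGR2HSV); m=cv2.inRange(hsv,np.array((0,150,60)),np.array((6,255,255)))|cv2.inRange(hsv,np.array((174,150,60)),np.array((180,255,255)))
    n,l,s,c=cv2.connectedComponentsWithStats(m); i=[i for i in range(1,n) if 40<s[i,4]<400 and (f!='w6' or c[i][1]>250)]
    for j in i:
        o,v=ray(w,c[j]); k=((C-o[:2])@v[:2])/(v[:2]@v[:2]); print(f,s[j],c[j].round(2),'axis z',(o+k*v).round(2))
E
python3 - <<'E'
from h import *
st(); shot('wrist','w9')
for f in('w5','w6','w7','w8','w9'): pin(f)
E
```

```text
t 15.60 r 75.3 ang 1.258 yaw -0.340  tilt(yaw-ang) -1.598 Frad 2.3 Ftan(cw+) -5.5 Fz 3.0 w 17.3 gf 30.0 q6 0.59
w5 [315  55  12  12 103] [320.35  60.27] axis z [522.1   78.38  79.07]
w6 [320 269  11   9  76] [324.7  273.04] axis z [521.92  78.75  77.56]
w7 [318 328  15  12 143] [325.17 333.54] axis z [522.24  78.17  77.23]
w8 [318 328  15  12 148] [325.05 333.72] axis z [522.19  78.16  77.41]
w9 [318 328  15  13 155] [324.8  334.17] axis z [522.14  78.15  77.86]
```

arm_command --series '[{"linear":[0.0001,0.003,0],"turn":0.04},{"linear":[0,0,0],"turn":0},{"linear":[0,0,0],"turn":0}]'

```text
t: 15.95
ee_pos: [547.8, 148.9, 105.6]
orientation: [-2.599, -1.76, 0.004]
ft_force: [-5.3, 2.8, 3.6]
width: 17.7
grasp_force: 30.0
```

Run:
```python
from h import *
st(); shot('wrist','w10'); pin('w10'); go([0,0,0])
```

```text
t 15.95 r 75.3 ang 1.217 yaw -0.380  tilt(yaw-ang) -1.597 Frad 0.7 Ftan(cw+) -6.0 Fz 3.6 w 17.7 gf 30.0 q6 0.62
w10 [318 328  14  13 155] [324.65 334.28] axis z [522.15  78.12  77.95]
t 16.0 p [547.8 148.9 105.6] yaw_y -0.38 tool shift mm [-341.6 -453.   107.3] turn None F [-6.3  2.7  2.6] w 17.3 gf 30.0 q6 0.62
```

arm_command --series '[{"linear":[0,0,0],"turn":0},{"linear":[0,0,0],"turn":0},{"linear":[0,0,0],"turn":0},{"linear":[0,0,0],"turn":0},{"linear":[0,0,0],"turn":0},{"linear":[0,0,0],"turn":0},{"linear":[0,0,0],"turn":0},{"linear":[0,0,0],"turn":0},{"linear":[0,0,0],"turn":0},{"linear":[0,0,0],"turn":0}]' --jaw 1

```text
t: 17.0
ee_pos: [549.5, 148.3, 105.9]
orientation: [2.601, 1.762, 0.0]
ft_force: [-0.5, -0.1, 0.2]
width: 87.8
grasp_force: 0.0
```

Run:
```python
from h import *
st(); w=shot('wrist','w11'); pin('w11'); w['fish']=1
hsv=cv2.cvtColor(w['frame'],cv2.COLOR_BGR2HSV); m=cv2.inRange(hsv,np.array((0,150,60)),np.array((6,255,255)))|cv2.inRange(hsv,np.array((174,150,60)),np.array((180,255,255)))
n,l,s,c=cv2.connectedComponentsWithStats(m)
for i in range(1,n):
    if s[i,4]>15: print(s[i],c[i].round(1))
```

```text
t 17.00 r 75.3 ang 1.193 yaw -0.380  tilt(yaw-ang) -1.573 Frad -0.3 Ftan(cw+) -0.4 Fz 0.2 w 87.8 gf 0.0 q6 0.62
w11 [315 328  14  11 125] [321.88 332.83] axis z [522.11  78.14  76.5 ]
[ 265  228   40   57 1682] [285.8 259.3]
[315 328  14  11 125] [321.9 332.8]
```

arm_command --series '[{"linear":[0,0,-0.03],"turn":0},{"linear":[0,0,-0.04],"turn":0},{"linear":[0,0,-0.04],"turn":0},{"linear":[0.04,0,0],"turn":0},{"linear":[0.04,0,0],"turn":0},{"linear":[0.04,0,0],"turn":0},{"linear":[0,0,0],"turn":0},{"linear":[0,0,0],"turn":0}]'

```text
t: 17.85
ee_pos: [593.5, 260.2, 215.3]
orientation: [-2.6, -1.764, 0.002]
ft_force: [-1.0, -0.2, -0.8]
width: 88.2
grasp_force: 0.0
```

Run:
```python
from h import *
st(); t=shot('top','t12'); a=cv2.resize(t['frame'][195:285,255:385],None,fx=6,fy=6,interpolation=2); cv2.imwrite('pics/t12c.png',a)
hsv=cv2.cvtColor(t['frame'],cv2.COLOR_BGR2HSV); m=cv2.inRange(hsv,np.array((0,120,80)),np.array((8,255,255))); k=np.zeros_like(m); k[195:285,255:300]=m[195:285,255:300]
n,l,s,c=cv2.connectedComponentsWithStats(k)
for i in range(1,n):
    p=onz(t,c[i],122)[:2]-C; print(s[i],c[i].round(1),'handle ang',np.arctan2(p[1],p[0]).round(3),np.hypot(*p).round(1))
```

```text
t 17.85 r 195.5 ang 1.195 yaw -0.379  tilt(yaw-ang) -1.573 Frad -0.6 Ftan(cw+) -0.8 Fz -0.8 w 88.2 gf 0.0 q6 0.77
[255 229   1   4   4] [255.  230.5] handle ang 1.392 68.3
[284 236   5   5  17] [285.8 237.8] handle ang -2.272 5.2
```

View pics/t12c.png

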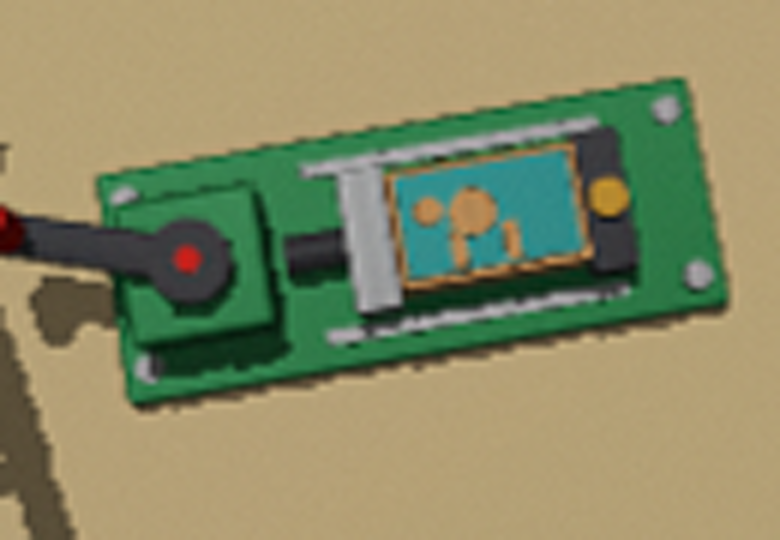

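The block is pinched flat between the jaw and the stop. The handle has sprung back to about 1.40 rad, so I stopped about 0.18 rad past the click, and the gripper is clear.

```bash
python3 -c "
from workcell import ctrl
print(ctrl.close_job())"
```

```text
the job is handed in; nothing more can be done
None
```

I clamped the teal block flat and teal side up, turned the crank about 0.18 rad past the click, let go so it sprang back, and handed the job in at about 18 s without touching anything else on the table; no verdict came back.

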